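# Clear the jammed feed tube with the push rod

### The arm

A 7-joint arm with a two-finger parallel gripper is mounted at the origin on a cart in front of the work surface, level with it; the furniture and walls round the work are solid. World frame = base frame: x ahead of the robot, y to its left, z up, the work surface at z = 0. Lengths are in m, angles in rad, forces in N, time in s.
With the tool pointing down it reaches from about 0.4 to 0.9 m from the base axis. Payload 5.5 kg.
Tool frame: the origin (TCP) lies midway between the tips of the shut fingers; the grasp point (between the pads) lies 19 mm behind it (manip.grip_depth is the distance from the TCP to the grasp point, in m); z points along the fingers, x is the direction in which the jaws open and shut, and the axes are right-handed (so a half turn about z gives the same grasp; the last joint's range is limited). The gripper opens to 92 mm and grips with 3 to 60 N. Pads are 19 mm wide; open, the fingers measure 130 mm over their backs; the gripper's body (75 mm by 190 mm) begins 47 mm behind the grasp point.
Start: joints at [1.489, 0.501, -0.427, 1.55, 0.221, 1.138, -0.21], TCP at [0.22, -0.612, 0.205] pointing down, gripper open.
Joint ranges: [-2.88, 2.88], [-0.31, 2.03], [-1.54, 1.56], [0.2, 2.42], [-1.41, 4.55], [0.19, 2.02], [-2.57, 2.57]. Speed limits (rad/s): [2.57, 2.57, 3.14, 3.14, 3.14, 3.14, 3.14].

### API

Orientations are given as a unit quaternion [x, y, z, w].
In Python, from bench import manip, effector, viewer gives the robot as it stands. Calls block until the motion is done:
- manip.move_pose(position, orientation): joint-space move of the TCP to a pose.
- manip.servo_line(position, ori=None, vel=0.15): straight line of the TCP; ori=None keeps the orientation; vel is the mean speed in m/s.
- manip.movej(angles): joint-space move.
- effector.open_jaws() and effector.close(f_grip=None): open the fingers fully, or close them until they stop; f_grip is the grip in N (None keeps the last).
- manip.sleep(seconds).
- manip.solve_ik(position, orientation): joint angles nearest the present ones, or None.
- viewer.get_image(name): name is "scene" or "top" or "wrist"; returns the picture (420x560x3 uint8, red, green, blue); there is no depth.
- viewer.get_calibration(name): a dict with "vfov" (degrees; the focal length in pixels is half the picture's height over the tangent of half this angle, whatever the lens; pixels are square), "cx", "cy" (the principal point, pixels), "eye" and "attitude" of the camera in the world. Camera axes: x right, y down, z forward; pixel columns grow to the right and rows downward; lengths in m; the calibration is good to about 2 mm. A picture is of the moment at which its call begins: read the wrist's pose just before it. get_calibration takes no time and is no camera call; for the wrist camera it gives the pose at the moment of the call.
A pose or a line that the arm cannot do raises manip.PlanningError and nothing moves.
- manip.hand_in(): hands the job in, once; it reports no verdict.
Readings, each from a call of its own:
- manip.current_clock(): time.
- manip.current_q(): joint angles.
- manip.current_joint_velocities(): joint speeds.
- manip.current_tau(): joint torques, N m.
- manip.current_tool_pos(): TCP position.
- manip.current_tcp_rot(): TCP orientation.
- manip.current_force(): force on the tool from outside, world axes, zero at the start.
- manip.current_wrist_torque(): the same for the moment, N m.
- manip.current_finger_gap(): finger opening in m.
Only numpy, scipy, OpenCV 4.12 (cv2) and the standard library are available. Lean on these libraries where they do the work, as an engineer would, in place of code of your own. Each camera call takes 0.05 s, during which the arm holds its last target. There are 200 camera calls.

### The job

A brass plug is wedged in the bottom of the steel feed tube that leans over in its stand. Tip the tube up until it is fully upright, then take from the rack the one push rod that is both slim enough to go in and long enough to reach through, and push it down inside until its collar sits on the tube's mouth and the plug drops into the tray below. Leave the rod standing in the upright tube, and leave the other two rods in the rack.

Things in the scene. Friction and masses are not known exactly. Their poses are not given: they have to be found in the camera images.
- stand: Fixed metal stand, base plate 124 x 84 mm (x, y); origin: centre of its underside, on the bench. The tube's pivot axis runs along y, 80 mm up, between two cheeks 30 mm wide (x), 94 mm high, outer faces at y = +-30 mm (pivot knobs to +-37). Tray below: inside 90 x 48 mm (x, y), floor 6 mm, rim 26 mm up. The tube leans to the stand's -x, roughly towards the robot.
- tube (a joint): Tilt of the steel tube about its pivot, rad: 0 = leaning 0.45 rad (26 degrees) from vertical towards the stand's -x, as at the start (lowest point of the mouth's edge then 127 mm above the bench); 0.45 = upright, against its stop. A stiff hinge that stays where it is left; about 5 N near the mouth, forward and up along its arc, tips it.
- tube_mouth (a point): Centre of the steel tube's open mouth, 60 mm from the pivot; z points out along the tube. Upright, it is 140 mm above the bench, over the stand's origin. Tube 98 mm long, open at both ends, 22 mm outside, 15 mm inside; the top 12 mm flare to a funnel 30 mm outside, 23 mm inside. Upright, its lower end is 42 mm above the bench.
- plug_centre (a point): Centre of the brass plug, 13 mm across and 20 mm long, squeezed between two small spring pads inside the lower end of the tube (its centre 80 mm below the mouth along the tube). About 8 to 15 N from the rod drives it through and out of the bottom.
- rod_long_grip (a point): The right rod: centre of its grip, an upright cylinder 18 mm across, 44 mm high; z up along the rod. Underside of its collar (34 mm across, 4 mm thick) 26 mm below the point; then a slim stem 8.4 mm across, 106 mm long, tip 132 mm below the point. With the collar on the upright tube's mouth the point is 166 mm above the bench, the tip 8 mm below the tube. About 0.1 kg.
- rod_short_grip (a point): A push rod with the same grip and collar and a slim stem of 8.4 mm but only 50 mm long: too short. Site at the centre of its grip. Stays in the rack.
- rod_thick_grip (a point): A push rod with the same grip and collar and a stem 106 mm long but 17 mm thick: too thick for the tube. Site at the centre of its grip. Stays in the rack.
- rack: Fixed aluminium rack, 60 x 200 mm (x, y), top 120 mm above the bench; origin: centre of its underside. Three rods hang upright in 20 mm holes 65 mm apart along y, collars on the top (grip centres 146 mm, grip tops 168 mm above the bench: lift a rod's tip clear of its neighbours); which rod hangs where varies. Open at front and back, so the stems show.
There are look-alikes about, which are no part of the job. Leave any green or orange look-alike of the part that bears rod_long_grip alone.

How it is judged:
On the way, in this order (a step that is already met when the one before it is completed fails the run):
1. the tube is upright (within 0.08 rad of its stop) with the plug still wedged in it (value of joint tube above 0.37 rad and z of plug_centre in the frame of stand above 0.05 m), for 0.2 s.
2. the long slim rod is in the upright tube and the plug is in the tray (value of joint tube above 0.37 rad and x of plug_centre in the frame of stand between -0.045 and 0.045 m and y of plug_centre in the frame of stand between -0.025 and 0.025 m and z of plug_centre in the frame of stand below 0.03 m and horizontal distance between rod_long_grip and tube_mouth below 0.015 m), for 0.1 s.
At the end, for the whole second after the job is handed in: Tube upright (reading above 0.37); plug at rest in the tray (centre within 45 mm in x, 25 mm in y of the stand's origin, under 30 mm high); long slim rod released and at rest in the tube, within 10 degrees of upright and 15 mm of the mouth's axis, collar within 8 mm of the mouth (all of step 2 and distance between rod_long_grip and tube_mouth below 0.034 m and angle between rod_long_grip's own z axis and vertical below 0.17 rad and linear speed of rod_long below 0.02 m/s and linear speed of plug below 0.05 m/s); the robot touches nothing.
It fails at once if the short rod is taken or knocked from its place (moved more than 40 mm) (distance of rod_short_grip from where it was at the start of the episode above 0.04 m).
It fails at once if the thick rod is taken or knocked from its place (moved more than 40 mm) (distance of rod_thick_grip from where it was at the start of the episode above 0.04 m).
It also fails if it takes over 58 s, if anything falls off the work surface, if the arm or the gripper's body presses on something with over 40 N, if the wrist force passes 120 N, or if a joint passes its speed limit or range.

## Working session

There is one attempt and no reset: what is moved stays moved. The work goes in short steps, each a Python script; the robot and the scene stay as the last script left them, time stands still between calls to the robot, and variables do not carry over. Pictures are saved under pics/ and viewed, about 8 in all and at most 12, crops included, and the job is handed in when it is done.

```bash
mkdir -p pics; ls; python3 - <<'E'
from bench import manip, effector, viewer
import cv2,numpy as np
for n in ("scene","top"):
    im=viewer.get_image(n); np.save(f"pics/{n}0.npy",im)
    cv2.imwrite(f"pics/{n}0.png",cv2.resize(im[:,:,::-1],(800,600),interpolation=cv2.INTER_CUBIC))
    print(n,viewer.get_calibration(n))
print(manip.current_clock(),manip.current_tcp_rot(),manip.grip_depth)
E
```

```text
pics
scene {'vfov': 44.334797512055474, 'cx': 277.7195850073578, 'cy': 205.371689849895, 'eye': array([-0.01609681,  0.20739572,  0.77129294]), 'attitude': array([-0.45294368,  0.8105947 , -0.32385749,  0.18136864])}
top {'vfov': 57.007582207994794, 'cx': 281.36603698397346, 'cy': 213.63805424462714, 'eye': array([ 0.48178843, -0.10054765,  0.97811856]), 'attitude': array([ 0.71159718, -0.70253844,  0.00606371, -0.00569458])}
0.1 [ 8.17930242e-01 -5.75316766e-01 -6.99787599e-04 -4.97979674e-04] 0.0188
```

View pics/scene0.png

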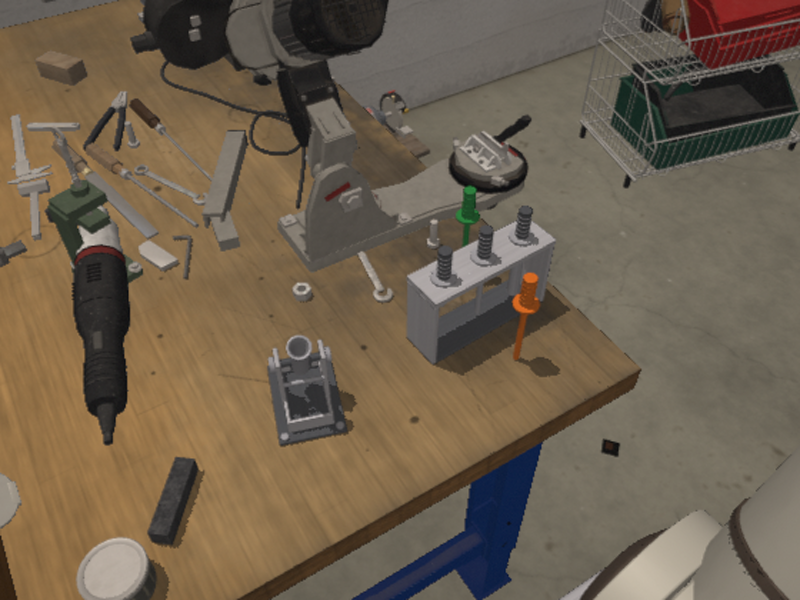

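View pics/top0.png

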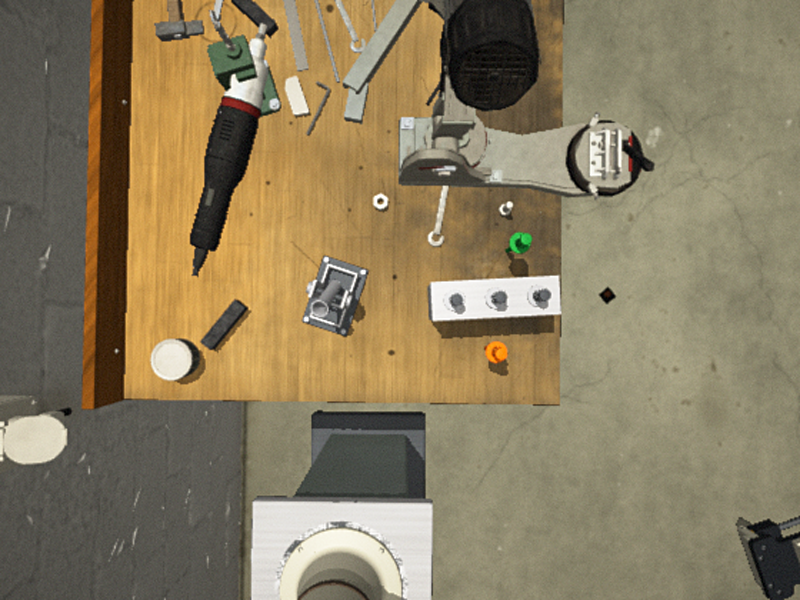

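The scene and top views show the stand at top (336,296), with the tube leaning toward the robot. The rack is at top (495,298) with three grey rods at (457,301), (498,298) and (542,295). The look-alikes are green (520,242) and orange (497,352). Next I'll enlarge the stand and the rack.

```bash
cat > h.py <<'E'
import numpy as np, cv2
from scipy.spatial.transform import Rotation as R
from bench import manip, effector, viewer
def ray(c,u,v):
    f=210/np.tan(np.radians(c['vfov']/2))
    d=R.from_quat(c['attitude']).apply([(u-c['cx'])/f,(v-c['cy'])/f,1.]); return np.array(c['eye']),d/np.linalg.norm(d)
def plane(c,u,v,z):
    e,d=ray(c,u,v); return e+d*(z-e[2])/d[2]
def proj(c,p):
    f=210/np.tan(np.radians(c['vfov']/2)); q=R.from_quat(c['attitude']).inv().apply(np.array(p)-c['eye']); return q[0]/q[2]*f+c['cx'],q[1]/q[2]*f+c['cy']
E
python3 - <<'E'
from h import *
a=np.load("pics/top0.npy"); b=np.load("pics/scene0.npy")
A=cv2.resize(a[170:245,200:270],(400,428),interpolation=cv2.INTER_CUBIC)   # x5.714
B=cv2.resize(b[140:260,280:395],(400,417),interpolation=cv2.INTER_CUBIC)  # x3.478
P=np.zeros((428,800,3),np.uint8);P[:,:400]=A;P[:417,400:]=B
cv2.imwrite("pics/c1.png",P[:,:,::-1])
c=viewer.get_calibration("top");k=1.42857
for n,u,v,z in [("A",457,301,.168),("B",498,298,.168),("C",542,295,.168),("r1",430,283,.12),("r2",560,276,.12),("r3",561,314,.12),("r4",431,322,.12),("s1",326,258,.0),("s2",368,268,0),("s3",345,335,0),("s4",303,322,0),("or",496,352,.16)]:
    print(n,plane(c,u/k,v/k,z).round(4))
E
```

```text
A [ 0.5025 -0.1816  0.168 ]
B [ 0.5076 -0.2417  0.168 ]
C [ 0.5129 -0.3062  0.168 ]
r1 [ 0.5311 -0.1441  0.12  ]
r2 [ 0.5446 -0.3461  0.12  ]
r3 [ 0.4856 -0.3481  0.12  ]
r4 [ 0.4705 -0.1463  0.12  ]
s1 [0.58   0.0348 0.    ]
s2 [ 0.5632 -0.0399  0.    ]
s3 [ 0.444  -0.0009  0.    ]
s4 [0.4661 0.0738 0.    ]
or [ 0.4279 -0.2409  0.16  ]
```

View pics/c1.png

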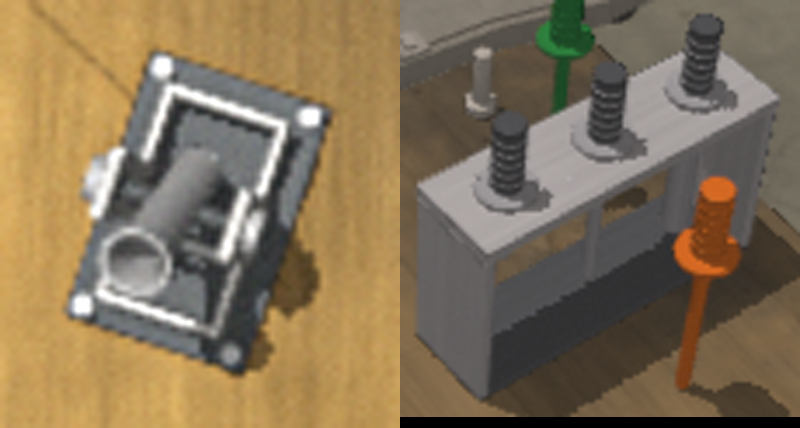

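The tube is seen well. The scene crop shows a slim, long stem under the middle rod B (592,240) and something wide under C (683,200). I'll confirm that with the wrist camera before grasping. First I'll refine the poses, check them across both views, and move to a pose ahead of the tube.

```bash
cat >> h.py <<'E'
def tri(c1,p1,c2,p2):
    e1,d1=ray(c1,*p1); e2,d2=ray(c2,*p2)
    s=np.linalg.lstsq(np.stack([d1,-d2],1),e2-e1,rcond=None)[0]
    a,b=e1+s[0]*d1,e2+s[1]*d2; return ((a+b)/2).round(4),round(float(np.linalg.norm(a-b)),4)
def down(yaw):  # tool z down, tool x at yaw in the world
    x=np.array([np.cos(yaw),np.sin(yaw),0]);z=np.array([0,0,-1.]);return R.from_matrix(np.stack([x,np.cross(z,x),z],1)).as_quat()
E
python3 - <<'E'
from h import *
t=viewer.get_calibration("top");s=viewer.get_calibration("scene")
P=[plane(t,200+u/5.714,170+v/5.714,.003)[:2] for u,v in [(155,52),(330,105),(240,372),(68,315)]]
o=np.mean(P,0);d=(P[0]+P[1]-P[2]-P[3])/2;w=(P[0]+P[3]-P[1]-P[2])/2;yaw=np.arctan2(d[1],d[0])
print("stand",o.round(4),"len",np.linalg.norm(d).round(4),"wid",np.linalg.norm(w).round(4),"yaw",np.degrees(yaw).round(1),np.degrees(np.arctan2(w[1],w[0])-np.pi/2).round(1))
sx=np.array([np.cos(yaw),np.sin(yaw)])
m=plane(t,200+135/5.714,170+260/5.714,.134); rel=m[:2]-o
print("mouth",m.round(4),"in stand",rel@sx,rel@[-sx[1],sx[0]])
print("mouth tri",tri(t,(200+135/5.714,170+260/5.714),s,(298/1.42857,348/1.42857)))
k=1.42857;S=lambda u,v:(280+(u-400)/3.478,140+v/3.478)
for n,a,b in [("A",(457,301),(509,125)),("B",(498,298),(610,76)),("C",(542,295),(705,27)),("or",(496,350),(717,190))]:
    print(n,tri(t,(a[0]/k,a[1]/k),s,S(*b)))
w=viewer.get_calibration("wrist");T=R.from_quat(manip.current_tcp_rot()).inv()
print("wristcam in tool",T.apply(w['eye']-manip.current_tool_pos()).round(3),(T*R.from_quat(w['attitude'])).as_matrix().round(2).tolist(),w['vfov'])
for y in (yaw+np.pi/2,yaw-np.pi/2):
    for p in (np.r_[o-.075*sx,.12],np.r_[o,.3]): print(np.degrees(y),manip.solve_ik(p,down(y)))
E
```

```text
stand [0.5135 0.017 ] len 0.1233 wid 0.0804 yaw -17.6 -16.9
mouth [0.4901 0.0251 0.134 ] in stand -0.024703538623797847 0.0006555095734309847
mouth tri (array([0.4904, 0.0262, 0.1291]), 0.0009)
A (array([ 0.5032, -0.1807,  0.166 ]), 0.0025)
B (array([ 0.5072, -0.2427,  0.1661]), 0.0016)
C (array([ 0.5124, -0.3075,  0.166 ]), 0.002)
or (array([ 0.4278, -0.2461,  0.1502]), 0.0086)
wristcam in tool [-0.    -0.081 -0.179] [[1.0, 0.0, 0.0], [-0.0, 0.96, 0.29], [0.0, -0.29, 0.96]] 66.75820306651875
72.37838192807325 [ 0.88703742  0.54073556 -1.270399    2.10945715  0.64191469  0.96362142
  0.52306677]
72.37838192807325 [ 0.94649686  0.37894849 -1.2884514   1.75175542  0.37777084  1.29886608
  0.83541221]
-107.62161807192675 [ 0.73064366  0.39360247 -1.02851873  2.11246407  0.44473384  0.86880731
 -2.43897671]
-107.62161807192675 [ 0.86934043  0.31115651 -1.15198324  1.75317481  0.2970869   1.2712332
 -2.23251123]
```

```bash
cat >> h.py <<'E'
O=np.array([.5135,.017]); YAW=np.radians(-17.3); SX=np.array([np.cos(YAW),np.sin(YAW)])
E
python3 - <<'E'
from h import *
q=down(YAW+np.pi/2)
p=manip.current_tool_pos(); effector.close(10)
manip.servo_line([p[0],p[1],.40],vel=.3)
manip.move_pose(np.r_[O-.09*SX,.30],q)
manip.servo_line(np.r_[O-.075*SX,.122],vel=.25)
f0=manip.current_force().copy() if hasattr(manip.current_force(),'copy') else np.array(manip.current_force())
f0=np.array(f0);print("t",manip.current_clock(),"f0",f0.round(2))
for d in list(np.arange(.065,.031,-.005))+list(np.arange(.030,.010,-.002)):
    # z follows the arc a little
    manip.servo_line(np.r_[O-d*SX,.122+ (.065-d)*.25],vel=.06)
    f=np.array(manip.current_force())-f0; fx=f[:2]@SX
    print(round(d,3),round(float(fx),1),round(float(f[2]),1),end=' | ')
    if fx<-14: break
print("t",manip.current_clock())
im=viewer.get_image("top")
cv2.imwrite("pics/t1.png",cv2.resize(im[150:260,180:300,::-1],(600,550),interpolation=cv2.INTER_CUBIC))
E
```

```text
t 5.6667 f0 [ 0.26  0.5  -0.29]
0.065 -1.2 -0.1 | 0.06 -0.5 0.5 | 0.055 -1.4 1.7 | 0.05 0.1 -0.1 | 0.045 0.2 0.1 | 0.04 -0.3 0.9 | 0.035 -0.2 0.5 | 0.03 -0.4 0.7 | 0.028 0.5 0.0 | 0.026 -0.3 0.3 | 0.024 0.7 0.0 | 0.022 -0.0 -0.0 | 0.02 -0.1 0.1 | 0.018 0.2 -0.3 | 0.016 -0.0 0.0 | 0.014 -0.2 -0.1 | 0.012 -0.8 0.2 | t 9.9833
```

```bash
python3 - <<'E'
from h import *
s=viewer.get_image("scene");w=viewer.get_image("wrist")
P=np.zeros((400,800,3),np.uint8)
P[:,:400]=cv2.resize(s[195:320,160:285],(400,400),interpolation=cv2.INTER_CUBIC)
P[:300,400:]=cv2.resize(w,(400,300))
cv2.imwrite("pics/c2.png",P[:,:,::-1]);print(manip.current_tool_pos(),manip.current_finger_gap())
E
```

```text
[0.50197797 0.0206129  0.13522502] 0.0008569810212483093
```

View pics/c2.png

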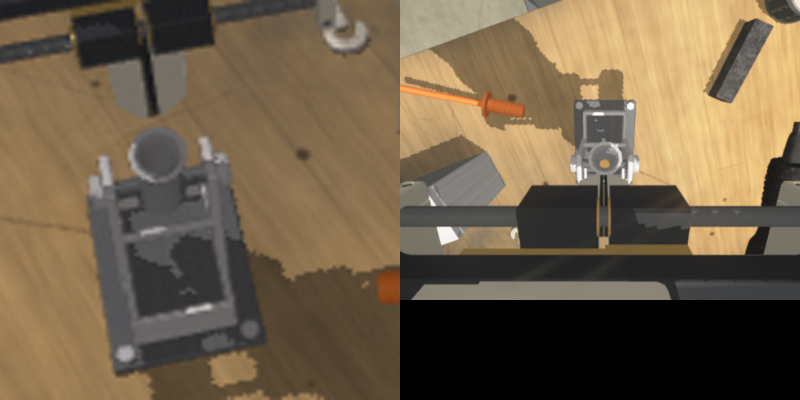

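The shut fingers, with rounded tips, slid over the rim: the scene crop shows the tips at (150,110) beyond the mouth at (157,155), and the tube still leans. The orange look-alike now lies on the bench, wrist (500,105). I'll lift, back off, go lower and push again.

```bash
python3 - <<'E'
from h import *
manip.servo_line(np.r_[O-.012*SX,.18],vel=.2)
manip.servo_line(np.r_[O-.080*SX,.18],vel=.25)
manip.servo_line(np.r_[O-.080*SX,.104],vel=.25)
manip.sleep(.2);f0=np.array(manip.current_force());print("t",manip.current_clock(),f0.round(2))
for d in list(np.arange(.060,.031,-.007))+list(np.arange(.030,.014,-.002)):
    manip.servo_line(np.r_[O-d*SX,.104+max(0,.05-d)*.25],vel=.08)
    f=np.array(manip.current_force())-f0; fx=f[:2]@SX
    print(round(d,3),round(float(fx),1),round(float(f[2]),1),end=' | ')
    if fx<-14: break
print("t",manip.current_clock())
s=viewer.get_image("scene");w=viewer.get_image("top")
P=np.zeros((560,800,3),np.uint8)
P[:400,:400]=cv2.resize(s[195:320,160:285],(400,400),interpolation=cv2.INTER_CUBIC)
P[:400,400:]=cv2.resize(w[130:280,190:340+0],(400,400),interpolation=cv2.INTER_CUBIC)
cv2.imwrite("pics/c3.png",P[:400,:,::-1])
E
```

```text
t 11.5833 [-0.07 -0.09  0.02]
0.06 -0.9 -0.4 | 0.053 0.4 1.0 | 0.046 -5.5 4.2 | 0.039 -9.8 10.3 | 0.032 -6.8 5.8 | 0.03 -6.9 5.7 | 0.028 -5.7 5.4 | 0.026 -5.8 4.9 | 0.024 -6.1 5.6 | 0.022 -8.2 5.7 | 0.02 -12.0 7.0 | 0.018 -15.5 8.4 | t 14.7333
```

View pics/c3.png

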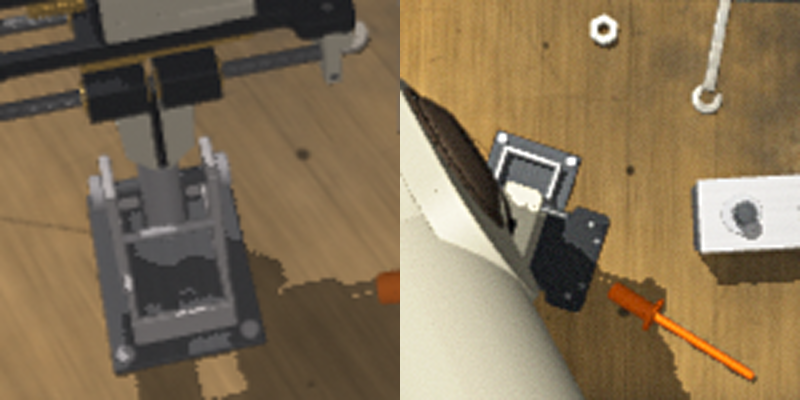

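The push force held at about 6 N along the arc, then climbed to 15 N against the stop, so the tube should be upright. Next I'll retreat and look at the rack stems and the tube.

```bash
python3 - <<'E'
from h import *
th=np.radians(40)
x=np.array([0,1.,0]);z=np.array([np.sin(th),0,-np.cos(th)])
q=R.from_matrix(np.stack([x,np.cross(z,x),z],1)).as_quat()
manip.servo_line(np.r_[O-.06*SX,.12],vel=.2)
manip.servo_line(np.r_[O-.07*SX,.28],vel=.35)
for X in (.42,.44,.40,.46,.5):
    if manip.solve_ik([X,-.243,.24],q) is not None: break
print(X); manip.move_pose([X,-.243,.24],q)
c=viewer.get_calibration("wrist");w=viewer.get_image("wrist");t=viewer.get_image("top");s=viewer.get_image("scene")
np.save("pics/w3.npy",w);np.save("pics/t3.npy",t);np.save("pics/s3.npy",s)
P=np.zeros((600,800,3),np.uint8)
P[:420,:560]=w[::-1,::-1]
P[:240,560:]=cv2.resize(t[165:250,195:280],(240,240),interpolation=cv2.INTER_CUBIC)
P[240:480,560:]=cv2.resize(s[220:320,170:270],(240,240),interpolation=cv2.INTER_CUBIC)
cv2.imwrite("pics/c4.png",P[:480,:,::-1]);print(manip.current_clock())
for n,p in [("A",(.503,-.181)),("B",(.5075,-.2425)),("C",(.5125,-.307))]:
    print(n,[tuple(np.round([559-a,419-b])) for a,b in [proj(c,(*p,zz)) for zz in (.168,.09,.075,.014)]])
E
```

```text
0.5Traceback (most recent call last):
  File "<stdin>", line 9, in <module>
bench.PlanningError: the arm cannot take that pose within its joint ranges
```

```bash
cat >> h.py <<'E'
def tilt(th,az):
    h=np.array([np.cos(az),np.sin(az),0]);z=np.sin(th)*h+np.array([0,0,-np.cos(th)]);x=np.array([-h[1],h[0],0])
    return R.from_matrix(np.stack([x,np.cross(z,x),z],1)).as_quat()
E
python3 - <<'E'
from h import *
f=210/np.tan(np.radians(66.758/2)); B=np.array([.5075,-.2425,.07])
out=[]
for th in (20,25,30,35,40):
  for az in (-60,-40,-20,0,20):
    for X in (.36,.4,.44,.48):
      for Y in (-.30,-.24,-.18,-.1):
        for Z in (.22,.28,.34):
          q=tilt(np.radians(th),np.radians(az));r=R.from_quat(q);p=np.array([X,Y,Z])
          eye=p+r.apply([0,-.081,-.179]);l=r.apply([0,1,0]) 
          M=r.as_matrix()@np.array([[1,0,0],[0,.957,.29],[0,-.29,.957]])
          k=M.T@(B-eye); u,v=k[0]/k[2]*f,k[1]/k[2]*f
          d=B-eye
          zed=.12-.03*(-d[2]/max(d[0],1e-3))   # highest visible stem z past the front top edge
          if k[2]>0 and abs(u)<120 and -170<v<30 and d[0]>.1 and zed>.075 and manip.solve_ik(p,q) is not None: out.append((round(zed,3),th,az,X,Y,Z,int(u),int(v),eye.round(2).tolist()))
out.sort(reverse=True);print(len(out),*out[:12],sep='\n')
E
```

```text
198
(np.float64(0.098), 40, 20, 0.36, -0.24, 0.22, -42, -20, [0.19, -0.3, 0.31])
(np.float64(0.098), 40, 20, 0.36, -0.3, 0.22, 2, -10, [0.19, -0.36, 0.31])
(np.float64(0.095), 35, 20, 0.36, -0.3, 0.22, 2, 4, [0.2, -0.36, 0.32])
(np.float64(0.094), 40, 20, 0.4, -0.24, 0.22, -34, -39, [0.23, -0.3, 0.31])
(np.float64(0.094), 40, 20, 0.4, -0.3, 0.22, 14, -28, [0.23, -0.36, 0.31])
(np.float64(0.094), 30, 0, 0.36, -0.24, 0.22, -1, 13, [0.2, -0.24, 0.33])
(np.float64(0.093), 30, 20, 0.36, -0.3, 0.22, 2, 18, [0.21, -0.35, 0.33])
(np.float64(0.093), 30, -20, 0.36, -0.3, 0.22, 86, -2, [0.21, -0.25, 0.33])
(np.float64(0.092), 40, 20, 0.36, -0.3, 0.28, 2, -45, [0.19, -0.36, 0.37])
(np.float64(0.092), 35, 20, 0.4, -0.3, 0.22, 14, -14, [0.24, -0.36, 0.32])
(np.float64(0.092), 35, -20, 0.4, -0.3, 0.22, 82, -38, [0.24, -0.24, 0.32])
(np.float64(0.092), 25, 0, 0.36, -0.18, 0.22, -49, 27, [0.21, -0.18, 0.35])
```

```bash
python3 - <<'E'
from h import *
manip.move_pose([.40,-.24,.22],tilt(np.radians(40),np.radians(20)))
c=viewer.get_calibration("wrist");w=viewer.get_image("wrist");t=viewer.get_image("top");s=viewer.get_image("scene")
np.save("pics/w3.npy",w);np.save("pics/t3.npy",t);np.save("pics/s3.npy",s)
P=np.zeros((600,800,3),np.uint8)
P[:420,:560]=w[::-1,::-1]
P[:240,560:]=cv2.resize(t[165:250,195:280],(240,240),interpolation=cv2.INTER_CUBIC)
P[240:480,560:]=cv2.resize(s[220:320,170:270],(240,240),interpolation=cv2.INTER_CUBIC)
cv2.imwrite("pics/c4.png",P[:480,:,::-1]);print(manip.current_clock())
for n,p in [("A",(.503,-.181)),("B",(.5075,-.2425)),("C",(.5125,-.307))]:
    print(n,[tuple(int(i) for i in (559-a,419-b)) for a,b in [proj(c,(*p,zz)) for zz in (.168,.09,.075,.014)]])
E
```

```text
18.8583
A [(254, 169), (257, 232), (257, 242), (258, 280)]
B [(315, 177), (310, 241), (309, 252), (306, 290)]
C [(385, 185), (371, 251), (369, 262), (360, 301)]
```

View pics/c4.png

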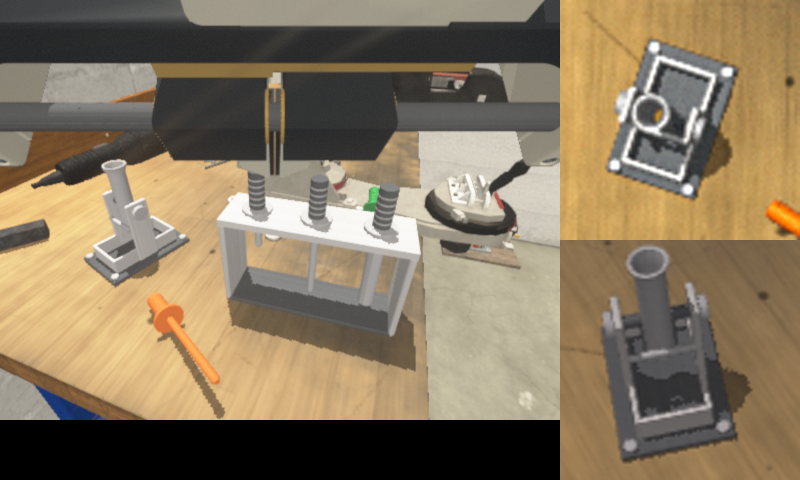

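The wrist view (turned upright) shows the rack clearly. The left rod A (257,200) has only a short stub at (257,240). The middle rod B (318,200) has a slim stem running to the bottom, down to (311,290). The right rod C (385,205) has a thick stem (370,275). B is therefore the long slim rod. Green and orange are look-alikes. The tube is upright in both crops, with brass still visible inside. Now I'll grasp B.

```bash
python3 - <<'E'
from h import *
t=viewer.get_calibration("top");m=plane(t,195+92/240*85,165+113/240*85,.14);print("mouth top",m.round(4))
s=viewer.get_calibration("scene");print("tri",tri(t,(195+92/240*85,165+113/240*85),s,(170+88/2.4,220+24/2.4)))
B=np.array([.5077,-.2445]);q=None
for y in (45,-135):
    qq=down(np.radians(y));k=[manip.solve_ik(np.r_[p,z],qq) for p in (B,O) for z in (.131,.325)]
    print(y,[None if i is None else i.round(2).tolist() for i in k])
    if q is None and all(i is not None for i in k): q=qq
effector.open_jaws()
p=manip.current_tool_pos();manip.servo_line([p[0],p[1],.27],vel=.3)
manip.move_pose(np.r_[B,.27],q)
manip.servo_line(np.r_[B,.131],vel=.2)
effector.close(45)
print("gap",manip.current_finger_gap(),manip.current_force(),manip.current_clock())
manip.servo_line(np.r_[B,.330],vel=.2)
print("gap",manip.current_finger_gap(),manip.current_clock())
w=viewer.get_image("scene");tt=viewer.get_image("top")
P=np.zeros((420,800,3),np.uint8);P[:,:560]=w;P[:240,560:]=cv2.resize(tt[150:270,290:410],(240,240));cv2.imwrite("pics/c5.png",P[:,:,::-1])
E
```

```text
mouth top [0.5129 0.0159 0.14  ]
tri (array([0.5135, 0.0174, 0.1343]), 0.0015)
45 [[1.29, 0.81, -1.3, 1.82, 0.85, 1.2, 0.5], [1.33, 0.5, -1.29, 1.6, 0.49, 1.41, 0.77], [0.87, 0.71, -1.3, 1.94, 0.77, 1.12, 0.04], [0.96, 0.35, -1.29, 1.71, 0.34, 1.34, 0.39]]
-135 [[-0.18, 0.5, 0.76, 1.87, -0.42, 0.94, -1.59], [-0.31, 0.3, 0.89, 1.65, -0.24, 1.31, -1.73], [-0.85, 0.48, 0.97, 1.99, -0.5, 0.93, -1.98], [-1.13, 0.27, 1.26, 1.77, -0.26, 1.3, -2.17]]Traceback (most recent call last):
  File "<stdin>", line 10, in <module>
bench.PlanningError: the arm cannot follow that straight line within its joint ranges
```

```bash
python3 - <<'E'
from h import *
B=np.array([.5077,-.2445]);q=down(np.radians(45))
manip.move_pose(np.r_[B,.31],q)
manip.servo_line(np.r_[B,.131],vel=.2)
effector.close(45)
print("gap",manip.current_finger_gap(),manip.current_force(),manip.current_clock())
manip.servo_line(np.r_[B,.330],vel=.2)
print("gap",manip.current_finger_gap(),manip.current_clock())
w=viewer.get_image("scene");tt=viewer.get_image("top")
P=np.zeros((420,800,3),np.uint8);P[:,:560]=w;P[:240,560:]=cv2.resize(tt[150:270,290:410],(240,240));cv2.imwrite("pics/c5.png",P[:,:,::-1])
E
```

```text
gap 0.016687217782613395 [ 0.44627626 -0.52076972  0.16046113] 25.2667
gap 0.01675638139541793 26.4083
```

View pics/c5.png

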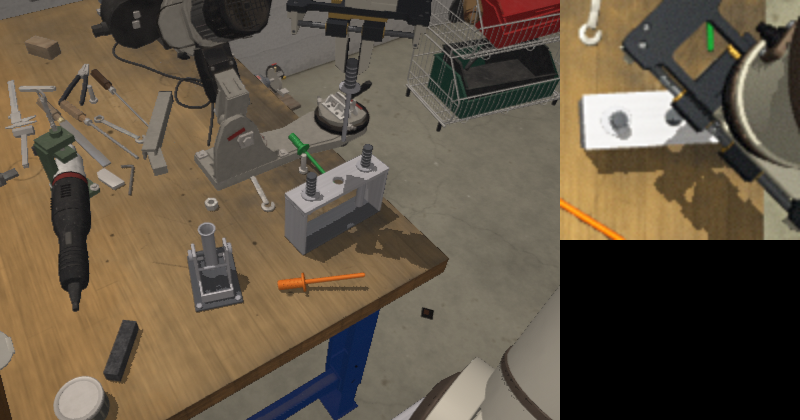

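Rod B is held, with its grip at (352,70) and its stem to (344,140). The other two rods stand in the rack at (311,185) and (367,157). Next I'll carry it over to the mouth.

```bash
python3 - <<'E'
from h import *
M=np.array([.5132,.0166]);q=down(np.radians(45))
manip.servo_line(np.r_[M,.330],vel=.2)
manip.servo_line(np.r_[M,.272],vel=.15)
c=viewer.get_calibration("scene");s=viewer.get_image("scene");np.save("pics/s6.npy",s)
print("pred grip,collar,tip,mouth",[np.round(proj(c,(*M,z)),1).tolist() for z in (.287,.261,.155,.14)],manip.current_clock(),manip.current_finger_gap())
cv2.imwrite("pics/c6.png",cv2.resize(s[140:260,150:260,::-1],(550,600),interpolation=cv2.INTER_CUBIC))
E
```

```text
pred grip,collar,tip,mouth [[197.0, 159.4], [199.0, 172.9], [206.4, 221.5], [207.3, 227.7]] 28.55 0.016219541243378228
```

View pics/c6.png

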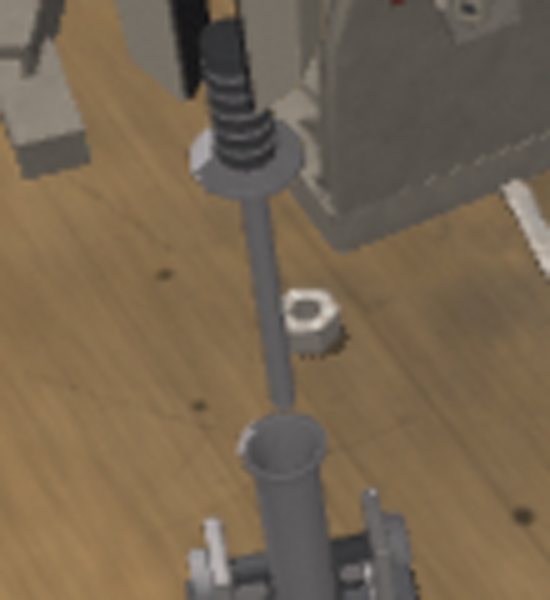

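The tip is at crop (283,405), against a predicted (282,407), and the mouth is centred at (284,443), against a predicted (286,438). They are aligned to within about 2 mm, so I'll insert while watching the force.

```bash
python3 - <<'E'
from h import *
M=np.array([.5127,.0167])
f0=np.array(manip.current_force())
for z in [.245,.222,.21,.20,.19,.182,.174,.168,.162,.158,.155,.153,.151,.149,.147]:
    manip.servo_line(np.r_[M,z],vel=.06 if z<.21 else .1)
    f=np.array(manip.current_force())-f0;print(z,f.round(1).tolist(),end=' | ')
    if f[2]>30 or np.hypot(f[0],f[1])>20: print("STOP");break
print(manip.current_clock(),manip.current_finger_gap())
s=viewer.get_image("scene")
cv2.imwrite("pics/c7.png",cv2.resize(s[180:320,150:280,::-1],(557,600),interpolation=cv2.INTER_CUBIC))
E
```

```text
0.245 [1.1, 0.8, -1.0] | 0.222 [-0.2, 0.7, -0.8] | 0.21 [0.2, 1.1, -1.4] | 0.2 [0.2, 0.4, -0.6] | 0.19 [-0.1, 1.3, -0.2] | 0.182 [0.5, 1.7, 0.9] | 0.174 [0.5, 1.9, 0.7] | 0.168 [0.5, 2.6, -1.7] | 0.162 [-0.2, 2.3, -1.4] | 0.158 [0.2, 2.1, -0.5] | 0.155 [0.1, 2.6, -1.7] | 0.153 [0.4, 2.1, -1.7] | 0.151 [0.9, 3.1, 0.8] | 0.149 [-5.7, 1.2, 16.9] | 0.147 [-10.4, -1.6, 33.2] | STOP
32.8167 0.016354674654662456
```

View pics/c7.png

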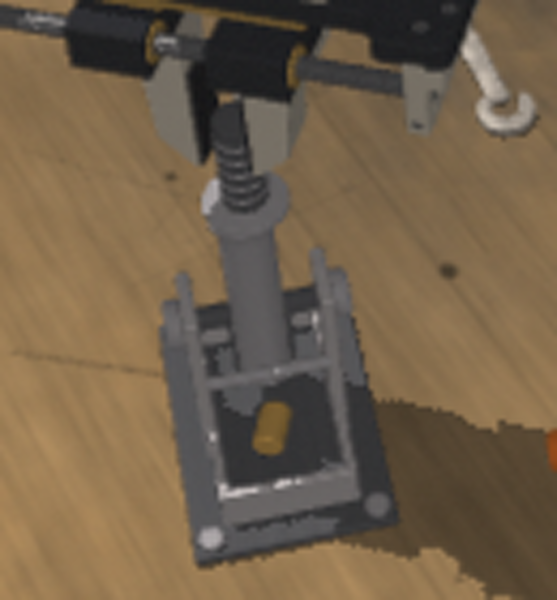

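The plug lies in the tray at (270,428) and the collar is seated on the mouth at (245,205). I'll relieve the pressure, release, retreat and check.

```bash
python3 - <<'E'
from h import *
M=np.array([.5127,.0167])
manip.servo_line(np.r_[M,.1505],vel=.05)
effector.open_jaws();manip.sleep(.2)
manip.servo_line(np.r_[M,.33],vel=.15)
p=manip.current_tool_pos()
manip.move_pose([.45,-.15,.38],down(np.radians(45)))
manip.sleep(.3)
c=viewer.get_calibration("scene");s=viewer.get_image("scene");t=viewer.get_image("top")
print("pred gripTop,collarTop",[np.round(proj(c,(.5132,.0166,z)),1).tolist() for z in (.188,.144)],manip.current_clock())
P=np.zeros((420,800,3),np.uint8);P[:,:400]=cv2.resize(s[185:315,155:279],(400,420),interpolation=cv2.INTER_CUBIC);P[:300,400:]=s[130:280,230:430].repeat(2,0).repeat(2,1)
cv2.imwrite("pics/c8.png",P[:,:,::-1])
tt=plane(c,155+(270-2)/1,200,.016)
E
```

```text
pred gripTop,collarTop [[204.2, 207.4], [207.1, 226.0]] 37.0917
```

View pics/c8.png

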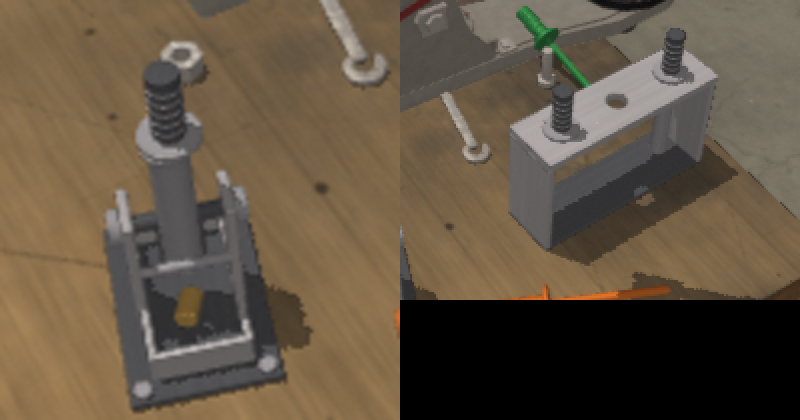

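```bash
python3 - <<'E'
from h import *
p=plane(viewer.get_calibration("scene"),155+190/3.226,185+306/3.23,.0125)[:2]-O
print("plug in stand",p@SX,p@[-SX[1],SX[0]])
if abs(p@SX)<.05 and abs(p@[-SX[1],SX[0]])<.03: manip.hand_in();print("handed in",manip.current_clock())
E
```

```text
plug in stand -0.011999288398298742 0.002305094305462947
the job is handed in; nothing more can be done
the job is handed in; nothing more can be done
```

The job is done and handed in: the rod stands in the upright tube and the plug is in the tray. The clock read 37 s at the last check, just before hand-in.

- **Tube:** The first push slid over the rim without tipping it. The second push, lower down, moved it at about 6 N until the force climbed to 15 N at the stop. Both views then showed it upright, with the plug still inside.
- **Rod choice:** The wrist view showed a short stem on the left rod, a slim long one in the middle and a thick one on the right. I took the middle rod.
- **Insertion:** I lowered it until the collar seated. The force rose to 33 N over the last few mm, and I stopped there. I then released it and moved the arm clear.
- **Last checks:** The rod's grip and collar appear within about 1–2 px of where they should be. The plug measures 12 mm (x) and 2 mm (y) from the stand's origin. The other two rods are still in the rack.

**Disagreements:** The orange and green look-alikes, upright at the start, toppled during the run and lie or lean on the bench. I didn't mean to touch them and saw no contact. I think they were simply unstable, but I can't rule out that the arm brushed them.

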